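# Exchange the part behind the canisters on a wash carrier

### The arm

A 6-joint arm with a two-finger parallel gripper is mounted at the origin on the work surface. World frame = base frame: x ahead of the robot, y to its left, z up, the work surface at z = 0. Lengths are in mm, angles in rad, forces in N, time in s.
With the tool pointing down it reaches from about 350 to 725 mm from the base axis. Payload 4.3 kg.
Tool frame: the origin (TCP) lies at the very end of the fingers, on their centre line; the grasp point (between the pads) lies 19 mm behind it; z points along the fingers, y is the direction in which the jaws open and shut (so a half turn about z gives the same grasp; the last joint's range is limited). The gripper opens to 85 mm and grips with 20 to 120 N. Pads are 22 mm wide; open, the fingers measure 114 mm over their backs; the gripper's body (76 mm by 85 mm) begins 54 mm behind the grasp point. The pads swing forward as they close: fully open they stand 13 mm farther back than shut.
Start: joints at [-1.335, 0.377, 0.081, 1.274, 0, 1.46], TCP at [194.908, -540.997, 231.329] pointing down, gripper open.
Joint ranges: [-2.72, 2.72], [-0.84, 1.66], [-1.02, 1.22], [-1.77, 2.12], [-1.37, 1.28], [-3.14, 3.14]. Speed limits (rad/s): [2.57, 2.57, 3.14, 3.14, 3.14, 3.14].

### API

Orientations are given as a unit quaternion [x, y, z, w].
In Python, from station import r, fingers, kin, eyes, status gives the robot as it stands. Calls block until the motion is done:
- r.move_to(position, orientation): joint-space move of the TCP to a pose.
- r.move_straight(position, ori=None, speed=150, stop_force=None): straight line of the TCP; ori=None keeps the orientation; speed is the mean speed in mm/s. With stop_force (N) it stops when the force on the tool has changed by that much, and returns True; else False.
- r.movej(angles): joint-space move.
- fingers.grip(opening, strength=None): finger opening in mm; strength is the grip in N (None keeps the last); returns when the fingers have stopped.
- r.pause(seconds).
- kin.solve_ik(position, orientation): joint angles nearest the present ones, or None.
- eyes.snapshot(name): name is "side" or "top"; returns (picture, depth): 384x512x3 uint8, red, green, blue; 384x512 float32, mm along the optical axis (not along the pixel's ray), 0 where there is no reading.
- eyes.camera_params(name): a dict with "K" (3x3 intrinsics, pixels), "T" (4x4, takes a point from camera to world coordinates). Camera axes: x right, y down, z forward; pixel columns grow to the right and rows downward; lengths in mm; the calibration is good to about 2 mm. A picture is of the moment at which its call begins. camera_params takes no time and is no camera call.
A pose or a line that the arm cannot do raises r.Unreachable and nothing moves.
- r.sign_off(): hands the job in, once; it reports no verdict.
Readings, each from a call of its own:
- status.read_time_s(): time.
- status.read_joints(): joint angles.
- status.read_dq(): joint speeds.
- status.read_effort(): joint torques, N m.
- status.read_ee_pos(): TCP position.
- status.read_orientation(): TCP orientation.
- status.read_wrist_force(): force on the tool from outside, world axes, zero at the start.
- status.read_ft_torque(): the same for the moment, N m.
- status.read_grip_width(): finger opening in mm.
Only numpy, scipy, OpenCV 4.12 (cv2) and the standard library are available. Lean on these libraries where they do the work, as an engineer would, in place of code of your own. Each camera call takes 0.05 s, during which the arm holds its last target.

### The job

On the wash carrier a small lidded box stands in the back seat where the open pot belongs. Park the two tall canisters out of the way first, the round one in the middle of the round rubber pad and the square one in the middle of the square rubber pad; then take the box out and set it in the middle of the empty shallow white tray, and stand the pot in the middle of the back seat. Last, put each canister back exactly where it stood, the square one's handle lying the same way as before, keep everything you carry upright, and leave the white bottle and the steel collar on the carrier undisturbed.

Things in the scene. Friction and masses are not known exactly. Their poses are not given: they have to be found in the camera images.
- carrier: Fixed metal plate, 170 x 230 mm; its floor is 6 mm above the table, its rim 12 mm. Origin: at table height under the centre of the back seat (black outline 62 mm square); x away from the robot (within 0.2 rad), z up; plate x -122..48, y -115..115 mm. Two front seats (outlines 84 mm square) at x -72, y +-45 mm: the canisters start there, either one in either seat, up to a few mm off centre.
- round_can: Tall round steel canister, lid fixed, about 0.4 kg: body 77 mm in diameter, 86 mm high, with a black round knob on top, 28 mm in diameter, from 105 to 127 mm above the underside, on a 14 mm stem. Lift it by the knob. Origin: centre of the underside, z up.
- square_can: Tall square steel canister, fixed lid, 0.4 kg: body 73 x 73 mm, 86 mm high. Black bar handle on top, 12 mm wide (its x), 64 mm long (its y), 111 to 127 mm above the underside, open below between posts at y +-27 mm; grip it across the 12 mm. Origin: centre of underside, z up; axes start within 0.05 rad of the carrier's.
- box: Small lidded steel box (lid fixed), 45 mm along its x, 71 mm along its y, 38 mm high, about 0.18 kg, standing in the carrier's back seat at the start, turned at most 0.12 rad from the carrier. Grip it across the 45 mm once the canisters are away. Origin: centre of the underside, z up.
- pot: Small open round steel pot, 54 mm outside diameter (48 mm at its foot), 40 mm high, 3 mm wall, about 0.12 kg, standing at the start on a grey square plate (100 mm, 6 mm thick) beside the carrier. Origin: centre of the underside, z up.
- round_pad: Fixed round black rubber pad, 110 mm in diameter, 6 mm thick, lying on the table. Origin: centre of the underside.
- square_pad: Fixed square black rubber pad, 110 mm, 6 mm thick, lying on the table. Origin: centre of the underside.
- tray: Fixed shallow white tray, 120 mm square outside, floor 3 mm thick, walls 3 mm thick with their tops 9 mm above the table; empty at the start. Origin: centre of the underside.
- bottle: Bystander, leave it: small white bottle, 34 mm in diameter, 50 mm high, loose on the carrier about 88 mm to one side of the back seat. Origin: centre of the underside.
- collar: Bystander, leave it: solid steel collar, a flange 38 mm in diameter with a 20 mm neck, 40 mm high, loose on the carrier about 88 mm to the other side of the back seat. Origin: centre of the underside.
Things that resemble listed ones, but are neither listed nor needed, are in the scene too. Leave any blue or orange look-alike of the round_can alone.

How it is judged:
By the outcome, as a careful person would: the job done as asked, in the order asked, and still so for the second after the job is handed in, with the robot touching nothing.
It also fails if it takes over 141 s, if anything falls off the work surface, if the arm or the gripper's body presses on something with over 40 N, if the wrist force passes 120 N, or if a joint passes its speed limit or range.

## Working session

There is one attempt and no reset: what is moved stays moved. The work goes in short steps, each a Python script; the robot and the scene stay as the last script left them, time stands still between calls to the robot, and variables do not carry over. Pictures are saved under pics/ and viewed, and the job is handed in when it is done.

```bash
ls; mkdir -p pics
python3 - <<'E'
from station import r, fingers, kin, eyes, status
import cv2,numpy as np
for n in("side","top"):
    p,d=eyes.snapshot(n); np.savez(f'{n}0.npz',p=p,d=d)
    cv2.imwrite(f'pics/{n}0.png',cv2.resize(p[:,:,::-1],None,fx=1.5,fy=1.5,interpolation=cv2.INTER_CUBIC))
    c=eyes.camera_params(n);print(n,np.round(c['K'],1).tolist(),np.round(c['T'],3).tolist())
print(status.read_time_s(),status.read_orientation(),status.read_grip_width())
E
```

```text
pics
side [[350.2, 0.0, 259.5], [0.0, 350.2, 189.8], [0.0, 0.0, 1.0]] [[0.97, -0.185, 0.157, 287.632], [-0.243, -0.76, 0.603, -591.424], [0.007, -0.623, -0.782, 685.133], [0.0, 0.0, 0.0, 1.0]]
top [[355.5, 0.0, 255.6], [0.0, 355.5, 194.8], [0.0, 0.0, 1.0]] [[-0.022, -0.996, 0.085, 361.226], [-1.0, 0.02, -0.015, -60.088], [0.013, -0.085, -0.996, 943.672], [0.0, 0.0, 0.0, 1.0]]
0.1 [ 9.85088382e-01  1.72046497e-01 -6.74421106e-05 -9.37437647e-04] 85.3888018223385
```

View pics/top0.png

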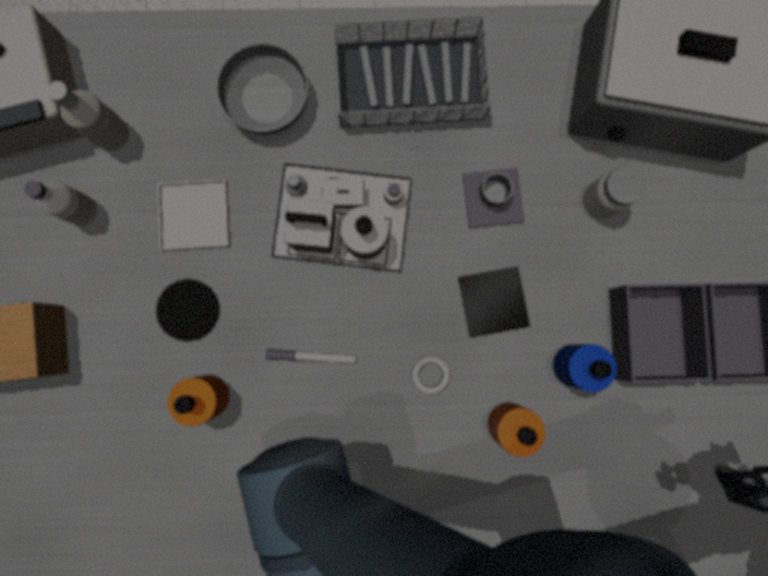

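View pics/side0.png

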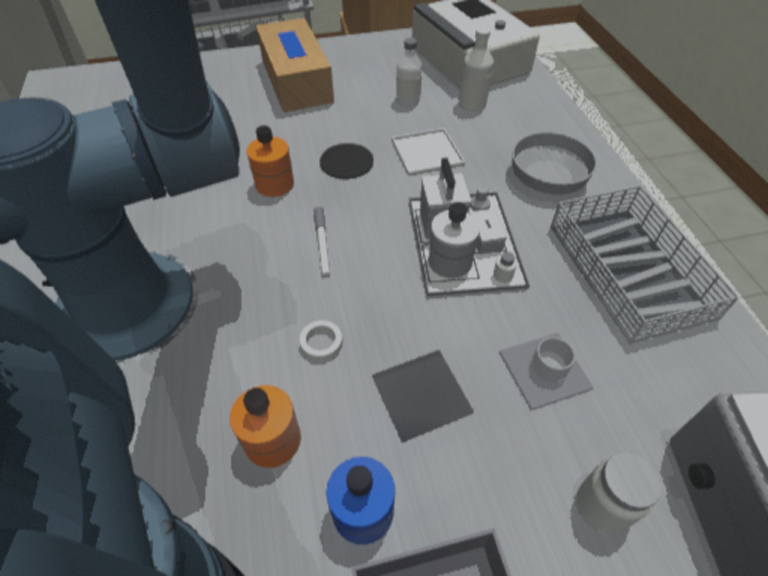

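The top view (1.5x) shows the carrier at about (342,217). The steel round can's knob is at (364,226) and the square can's bar at (307,218). The box is at (343,190), and the pot at (496,190) on its grey plate. The tray is at (194,215), the round pad at (188,309) and the square pad at (493,300).

What could be taken for the round can: orange (192,402), orange (517,432), blue (588,368), steel (364,232). I choose the steel one on the carrier. What could be taken for the pot: the large bowl (263,88) and the white ring (431,375). I choose the small one on the grey plate. The dark tray at (660,330) is not the white tray.

Next I'll look at a close crop.

Run:
```python
import cv2,numpy as np
t=np.load('top0.npz');s=np.load('side0.npz')
def crop(p,x0,y0,x1,y1,f,n,g=0.6):
    c=p[y0:y1,x0:x1,::-1]
    c=(255*np.clip(c/ c.max(),0,1)**g).astype(np.uint8)
    cv2.imwrite(f'pics/{n}.png',cv2.resize(c,None,fx=f,fy=f,interpolation=cv2.INTER_NEAREST))
crop(t['p'],175,100,285,190,7,'c_top')
crop(s['p'],260,90,360,205,5,'c_side')
# depth quality: plane check on table
d=t['d']; print(np.round(d[250:254,150:156],1), (d==0).mean())
```

```text
[[931.2 929.3 926.8 928.9 933.5 930.8]
 [930.1 931.4 928.4 929.5 929.5 928.6]
 [932.3 929.6 928.2 930.2 931.5 928.7]
 [930.8 931.1 931.  927.2 934.5 929.8]] 0.004145304361979167
```

View pics/c_top.png

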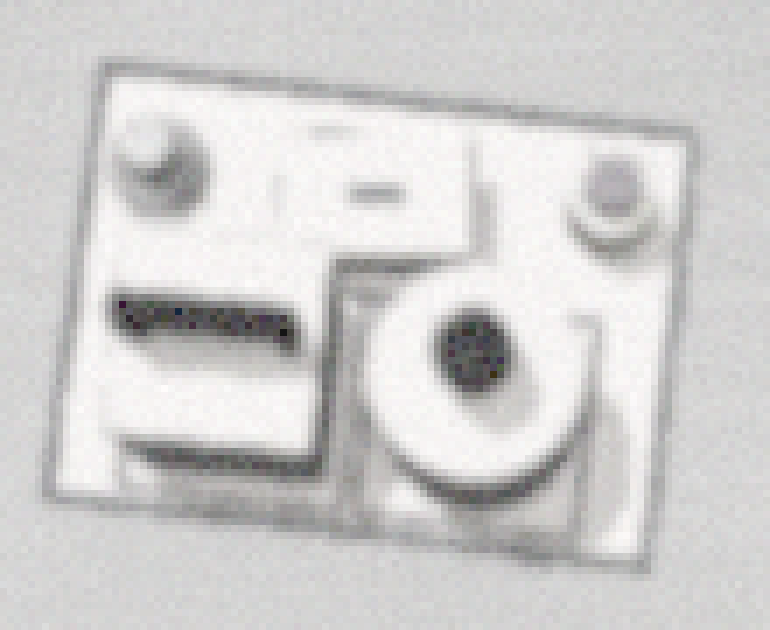

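View pics/c_side.png

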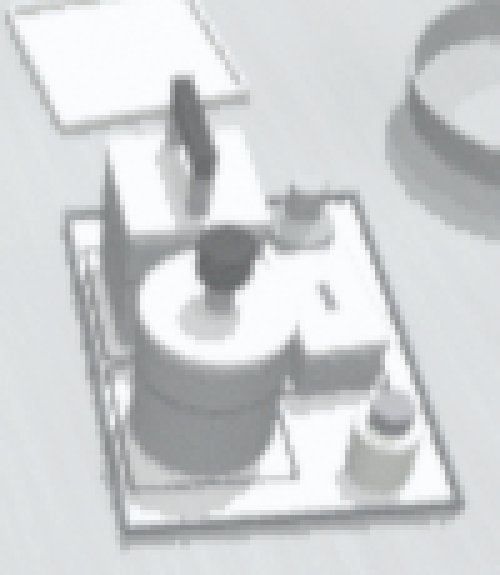

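The crop confirms the steel round can with its black knob at crop (473,350) and the square can's bar at (205,320). The box is behind them, with the collar or bottle on either side. Now I'll measure.

```bash
cat > h.py <<'E'
import cv2,numpy as np
from station import r, fingers, kin, eyes, status
def ray(n,uv,z):
    c=eyes.camera_params(n);K=np.array(c['K']);T=np.array(c['T'])
    uv=np.atleast_2d(np.asarray(uv,float)); d=np.c_[uv,np.ones(len(uv))]@np.linalg.inv(K).T@T[:3,:3].T
    o=T[:3,3]; return o+d*((z-o[2])/d[:,2])[:,None]
def cloud(n,D):
    c=eyes.camera_params(n);K=np.array(c['K']);T=np.array(c['T'])
    v,u=np.indices(D.shape); P=np.stack([(u-K[0,2])/K[0,0]*D,(v-K[1,2])/K[1,1]*D,D],-1)
    return P@T[:3,:3].T+T[:3,3]
def ori(a):  # jaw (tool y) along world angle a (mod pi), tool down
    from scipy.spatial.transform import Rotation as R
    y=np.array([np.cos(a),np.sin(a),0]);z=np.array([0,0,-1.]);x=np.cross(y,z)
    return R.from_matrix(np.c_[x,y,z]).as_quat()
E
python3 - <<'E'
from h import *
t=np.load('top0.npz');s=np.load('side0.npz')
np.set_printoptions(precision=1,suppress=True)
cc=np.array([[105,62],[692,130],[648,570],[45,495]])/7+[175,100]-.5
cs=np.array([[62,212],[357,192],[465,508],[122,545]])/5+[260,90]-.5
for n,c in(('top',cc),('side',cs)):
    P=ray(n,c,12); print(n,P[:,:2].tolist(),'sides',[np.linalg.norm(P[i]-P[i-1]) for i in range(4)],'ctr',P.mean(0))
    
for n,D in(('top',t),('side',s)):
    g=D['p'].astype(float).mean(2); sat=np.ptp(D['p'].astype(int),axis=2); W=cloud(n,D['d'])
    m=(g<(45 if n=='top' else 70)).astype(np.uint8)
    k,l,st,ce=cv2.connectedComponentsWithStats(m)
    for i in range(1,k):
        if 25<st[i,4]<8000:
            w=np.median(W[l==i],axis=0)
            if 250<w[0]<760 and abs(w[1])<400: print(n,st[i],ce[i],w)
print([np.median(t['p'][y,x]) for x,y in((125,205),(328,200),(130,143),(330,143),(243,150),(330,140),(205,146))])
E
```

```text
top [[676.4143409956565, 98.08878229818212], [645.8740677875135, -126.04378818206453], [476.5307530724948, -105.06100996056803], [509.51890704117795, 121.618042334182]] sides [np.float64(168.5458749204365), np.float64(226.20370783369304), np.float64(170.63831697647035), np.float64(229.0668266063586)] ctr [577.1  -2.8  12. ]
side [[507.46241911006734, 122.83357837457106], [676.3904515777452, 99.36670710504814], [643.4189383519966, -130.3432218854992], [473.13168391416013, -112.18570849530454]] sides [np.float64(237.51350399486), np.float64(170.55021020386107), np.float64(232.06415527012786), np.float64(171.25257462733683)] ctr [575.1  -5.1  12. ]
top [ 60  70  26  30 394] [73.2 86.6] [722.3 384.3  52.7]
top [169  73  34  18  75] [186.  85.] [735.  104.7  25.5]
top [326 117  14  11  56] [333.7 120.2] [ 636.2 -285.9   24.1]
top [320 127  17  14  58] [326.9 135. ] [ 592.8 -264.    23.4]
top [191 142  27   9 124] [203.8 145.4] [548.   45.2 132.8]
top [195 144  28  25  92] [211.8 162.4] [516.6  33.9  45.2]
top [238 145  10  11  86] [242.3 150. ] [534.4 -43.1 133.4]
top [235 165  21   8  50
[... 206 characters left out ...]
9] [ 311.  -371.1   51.5]
top [134 251  20  28 239] [145.6 262.4] [276.2 201.   45. ]
top [116 264  16  12 147] [123.2 269.3] [267.4 230.2 126.8]
side [171  84  11  16 116] [176.   90.7] [267.2 228.1 120.3]
side [214  96  34  23 628] [230.6 107.2] [416.  264.8   6.5]
side [167 103  28  28 527] [181.8 117.5] [268.2 203.2  44.6]
side [294 106   9  20  94] [298.1 115.4] [546.4  37.8 132.7]
side [342 108  14  16  69] [347.8 116.6] [726.7 108.2  34.4]
side [281 131   5  21  58] [282.5 140.7] [513.4  44.4  49.5]
side [299 136  13  13 124] [304.7 141.2] [533.6 -50.3 132. ]
[np.float64(19.0), np.float64(42.0), np.float64(125.0), np.float64(77.0), np.float64(27.0), np.float64(49.0), np.float64(21.0)]
```

Run:
```python
from h import *
np.set_printoptions(precision=2,suppress=True)
t=np.load('top0.npz');s=np.load('side0.npz')
print('knob',ray('top',[242.3,150],122),ray('side',[304.7,141.2],122))
print('bar',ray('top',[203.8,145.4],125),ray('side',[298.1,115.4],125))
print('rpad',ray('top',[124.9,206.4],6),ray('side',[230.6,107.2],6))
def comp(n,D,seed,lo,hi,z):
    g=cv2.GaussianBlur(D['p'],(3,3),0).astype(float).mean(2)
    m=((g>lo)&(g<hi)).astype(np.uint8)
    k,l,st,ce=cv2.connectedComponentsWithStats(m,connectivity=4)
    i=l[seed[1],seed[0]]
    cs,_=cv2.findContours((l==i).astype(np.uint8),cv2.RETR_EXTERNAL,cv2.CHAIN_APPROX_NONE)
    c=max(cs,key=cv2.contourArea)[:,0,:]
    W=ray(n,c,z)[:,:2].astype(np.float32); rr=cv2.minAreaRect(W)
    print(n,seed,g[seed[1],seed[0]],st[i],'rect',rr[0],rr[1],np.radians(rr[2]))
for n,D in(('top',t),('side',s)):
    g=D['p'].astype(float).mean(2); print(n)
    pts={'top':[(329,200),(130,143),(310,140)],'side':[(281,263),(285,100),(345,260)]}[n]
    for u,v in pts: print('row',g[v,max(0,u-40):u+41:4].astype(int))
comp('top',t,(329,200),0,60,6); comp('top',t,(124,206),0,60,6)
comp('side',s,(281,263),0,115,6); comp('side',s,(230,107),0,100,6)
comp('top',t,(130,143),108,255,9)
```

```text
knob [[537.05 -43.45 122.  ]] [[536.99 -42.32 122.  ]]
bar [[548.99  46.12 125.  ]] [[549.17  45.54 125.  ]]
rpad [[417.35 269.92   6.  ]] [[416.22 265.89   6.  ]]
top
row [ 97  97  97 100  96  50  44  43  44  47  39  40  29  37  29  53 101 103
 102 101 100]
row [103  99 102 103  97 129 131 124 129 127 124 129 127 131 130 116  97 104
 103 102 107]
row [109  99 101 101 104 101 102 100 104 104  93  74  76  82  69  50  53  65
  79  76 101]
side
row [152 150 150 130  84  82  81  81  81  79  79  79  78  79  77  80  81 102
 145 148 147]
row [ 76 148 148 150 152 145 185 186 185 184 185 184 185 185 184 171 151 151
 153 151 148]
row [ 83 146 147 147 149 149 148 149 150 149 143 126 127 129 127 123 121 127
 129 129 126]
top (329, 200) 41.666666666666664 [ 306  179   47   46 1631] rect (420.7619934082031, -268.3658447265625) (108.0846939086914, 107.4636459350586) 0.15687506861825795
top (124, 206) 17.666666666666668 [ 104  186   43   42 1383] rect (417.615966796875, 270.1280212402344) (109.22747039794922, 106.78256225585938) 1.0915662144314813
side (281, 263) 79.0 [ 248  234   68   61 2464] rect (419.59747314453125, -269.0061950683594) (110.95960998535156, 111.2906494140625) 0.15671975639243588
side (230, 107) 53.666666666666664 [213  96  36  24 683] rect (415.87017822265625, 266.31268310546875) (110.40545654296875, 107.18956756591797) 1.335341461131029
top (130, 143) 128.0 [ 108  121   44   45 1763] rect (586.24755859375, 259.7540283203125) (115.23219299316406, 112.80245208740234) 0.04422939655462929
```

Run:
```python
from h import *
np.set_printoptions(precision=3,suppress=True)
for n,z,box in(('top',125,(190,138,220,152)),('side',125,(290,102,306,128))):
    D=np.load(f'{n}0.npz');g=D['p'].astype(float).mean(2);x0,y0,x1,y1=box
    k,l,st,ce=cv2.connectedComponentsWithStats((g<(40 if n=='top' else 70)).astype(np.uint8))
    i=l[145,203] if n=='top' else l[115,298]
    v,u=np.nonzero(l==i); W=ray(n,np.c_[u,v],133)[:,:2]
    c=W-W.mean(0); e,V=np.linalg.eigh(c.T@c/len(c)); d=V[:,1]*np.sign(V[1,1])
    print(n,len(u),'bar yaw',-np.arctan2(d[0],d[1]),np.sqrt(12*e))
# box top in top view: points by depth z 35..50 in back seat
D=np.load('top0.npz');W=cloud('top',cv2.medianBlur(D['d'],5)); 
m=(abs(W[...,2]-44)<9)&(abs(W[...,0]-613)<45)&(abs(W[...,1]+8)<55)
cs,_=cv2.findContours(m.astype(np.uint8),cv2.RETR_EXTERNAL,cv2.CHAIN_APPROX_NONE)
c=max(cs,key=cv2.contourArea)[:,0]; print('box',cv2.minAreaRect(ray('top',c,44)[:,:2].astype(np.float32)))
q0=status.read_joints()
for nm,p,a in(('round',(537,-43,103),-.138),('rpad',(417,268,103),0),('square',(549,46,106),-.138),('spad',(420,-268.6,106),.157),('boxg',(613,-8,16),-.138),('tray',(586,259.7,13),.04),('rhi',(537,-43,260),-.138),('rpadhi',(417,268,260),0)):
    for da in(0,np.pi): 
        q=kin.solve_ik(p,ori(a+da)); print(nm,da,None if q is None else np.array(q))
print(q0)
```

```text
top 111 bar yaw -0.11910983743093609 [10.495 60.418]
side 94 bar yaw -0.14015319857302014 [12.486 67.179]
box ((610.712158203125, -6.098423004150391), (77.18573760986328, 49.97624206542969), 88.9947280883789)
round 0 [-0.198  0.378 -0.262  0.931  0.     1.511]
round 3.141592653589793 [-0.198  0.378 -0.262  0.931  0.    -1.63 ]
rpad 0 [ 0.443  0.3   -0.377  0.894  0.     2.014]
rpad 3.141592653589793 [ 0.443  0.3   -0.377  0.894  0.    -1.128]
square 0 [-0.032  0.398 -0.223  0.95   0.     1.677]
square 3.141592653589793 [-0.032  0.398 -0.223  0.95   0.    -1.464]
spad 0 [-0.696  0.302 -0.365  0.904  0.     0.718]
spad 3.141592653589793 [-0.696  0.302 -0.365  0.904  0.    -2.424]
boxg 0 [-0.116  0.595 -0.153  0.824  0.     1.592]
boxg 3.141592653589793 [-0.116  0.595 -0.153  0.824  0.    -1.549]
tray 0 [ 0.318  0.646 -0.065  0.859  0.     1.849]
tray 3.141592653589793 [ 0.318  0.646 -0.065  0.859  0.    -1.293]
rhi 0 [-0.198  0.297  0.04   1.314  0.     1.511]
rhi 3.141592653589793 [-0.198  0.297  0.04   1.314  0.    -1.63 ]
rpadhi 0 [ 0.443  0.209 -0.076  1.286  0.     2.014]
rpadhi 3.141592653589793 [ 0.443  0.209 -0.076  1.286  0.    -1.128]
[-1.335  0.378  0.08   1.274 -0.     1.46 ]
```

Run:
```python
from h import *
np.set_printoptions(precision=2,suppress=True)
o=ori(-.138); x,y=537,-43
fingers.grip(60,60)
r.move_to([x,y,200],o)
print('t',status.read_time_s())
print(r.move_straight([x,y,104],speed=120,stop_force=10))
print(status.read_ee_pos())
for n in('side','top'):
    p,d=eyes.snapshot(n); cv2.imwrite(f'pics/{n}1.png',cv2.resize(p[80:230,180:380,::-1],None,fx=4,fy=4))
print('t',status.read_time_s())
```

```text
t 2.6417
False
[537.63 -43.24 104.73]
t 3.6917
```

View pics/side1.png

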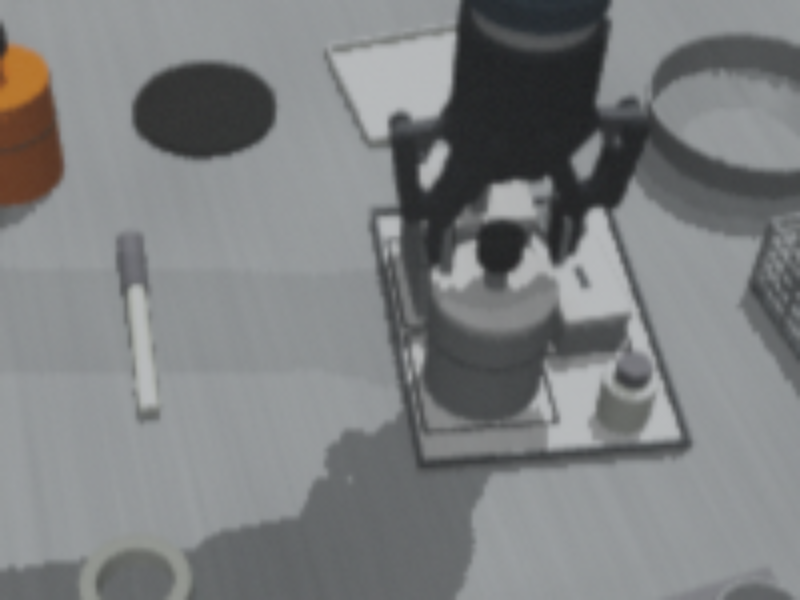

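Side view: the knob at (500,245) sits between the fingers at (440,250) and (565,250). I'll grip it and carry it to the round pad.

Run:
```python
from h import *
import json
np.set_printoptions(precision=2,suppress=True)
o=ori(-.138); x,y=537,-43
f0=status.read_wrist_force()
fingers.grip(20,60); r.pause(.1)
print('w',status.read_grip_width(),status.read_ee_pos(),'df',np.array(status.read_wrist_force())-f0)
r.move_straight([x,y,114],speed=60); print('force',status.read_wrist_force(),status.read_grip_width())
r.move_straight([x,y,258],speed=200)
r.move_to([417,268.5,258],ori(-.138+.64))
r.move_straight([417,268.5,120],speed=200)
print(r.move_straight([417,268.5,102],speed=30,stop_force=6),status.read_ee_pos(),status.read_wrist_force())
print('t',status.read_time_s())
for n in('side','top'):
    p,d=eyes.snapshot(n); cv2.imwrite(f'pics/{n}2.png',cv2.resize(p[50:250,50:300,::-1],None,fx=3,fy=3))
```

```text
w 26.245064070321547 [537.36 -43.05 104.67] df [-0.86 -0.03  6.26]
force [ 0.38  0.4  -1.94] 26.439935164879326
True [417.03 268.57 104.71] [-1.28 -0.52  4.48]
t 8.0083
```

View pics/side2.png

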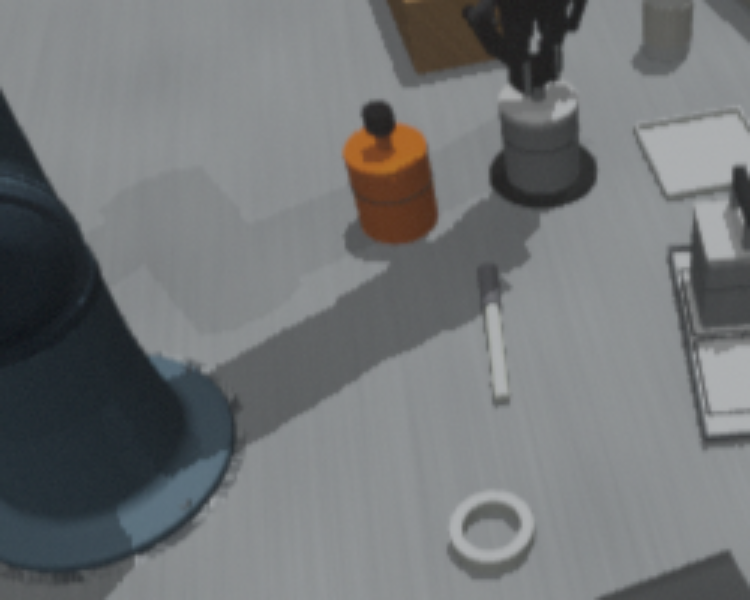

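The can stands on the round pad and looks centred (can foot about (541,190), pad about (543,175)). I'll release it and fetch the square can.

Run:
```python
from h import *
np.set_printoptions(precision=2,suppress=True)
fingers.grip(55); r.move_straight([417,268.5,180],speed=200)
a=-.130;o=ori(a); x,y=549.1,45.9
r.move_to([x,y,200],o)
print(r.move_straight([x,y,106],speed=150,stop_force=10))
for n in('side','top'):
    p,d=eyes.snapshot(n); np.savez(f'{n}3.npz',p=p,d=d);cv2.imwrite(f'pics/{n}3.png',cv2.resize(p[80:230,180:380,::-1],None,fx=4,fy=4))
print('t',status.read_time_s(),status.read_ee_pos())
# round can on pad, top view lid centre & knob
D=np.load('top3.npz');g=D['p'].astype(float).mean(2)
cv2.imwrite('pics/top3b.png',cv2.resize(D['p'][160:250,80:190,::-1],None,fx=6,fy=6))
W=cloud('top',cv2.medianBlur(D['d'],3))
m=(W[...,2]>80)&(W[...,2]<103)&(np.hypot(W[...,0]-417,W[...,1]-268)<60)
v,u=np.nonzero(m); print('lid',len(u),ray('top',[[ (u.min()+u.max())/2,(v.min()+v.max())/2]],92), u.min(),u.max(),v.min(),v.max())
```

```text
False
t 10.925 [550.21  46.17 107.39]Traceback (most recent call last):
  File "<stdin>", line 15, in <module>
    return umr_minimum(a, axis, None, out, keepdims, initial, where)
ValueError: zero-size array to reduction operation minimum which has no identity
```

View pics/side3.png

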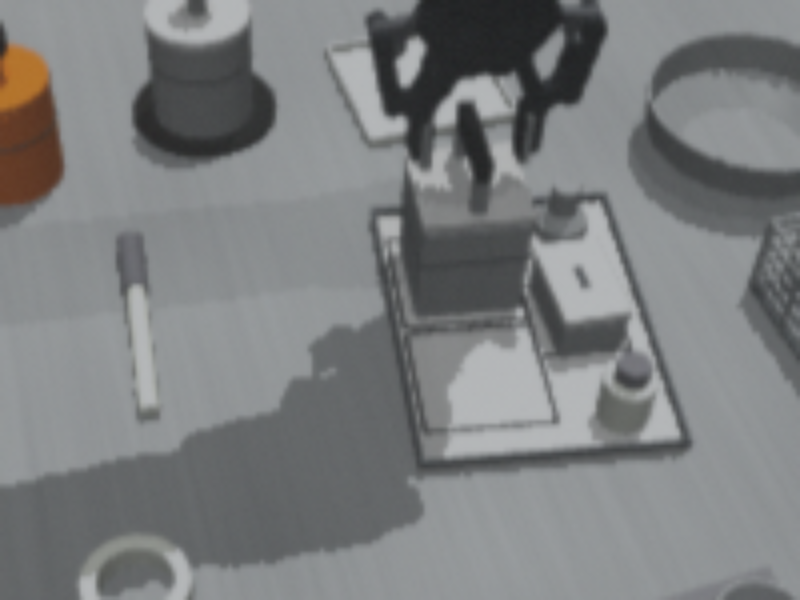

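View pics/top3b.png

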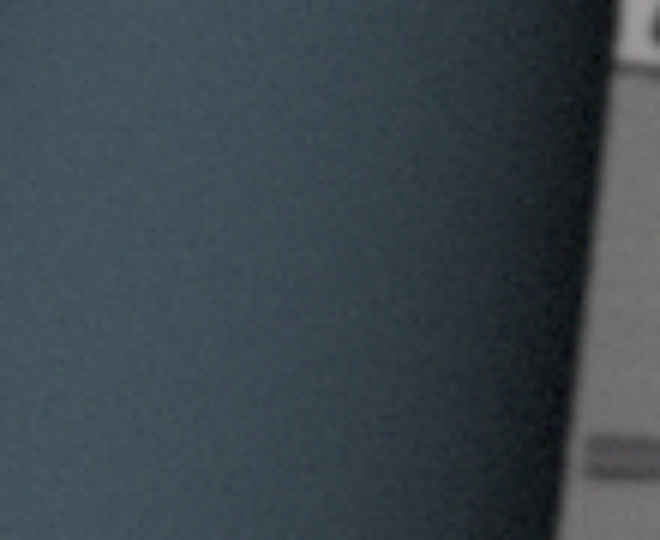

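The bar at (475,140) is midway between the fingers at (420,140) and (530,135), and the round can sits centrally on its pad. I'll grip the square can.

Run:
```python
from h import *
np.set_printoptions(precision=2,suppress=True)
a=-.130;o=ori(a); x,y=549.1,45.9
fingers.grip(6,70); r.pause(.1)
print('w',status.read_grip_width(),status.read_ee_pos(),status.read_wrist_force(),status.read_ft_torque())
r.move_straight([x,y,120],speed=60); print('force',status.read_wrist_force(),status.read_grip_width())
r.move_straight([x,y,215],speed=200)
X,Y=420.2,-268.7; R=ori(.157)
r.move_to([X,Y,215],R)
r.move_straight([X,Y,122],speed=200)
print(r.move_straight([X,Y,103],speed=30,stop_force=6),status.read_ee_pos(),status.read_wrist_force())
fingers.grip(45); r.move_straight([X,Y,180],speed=200)
print('t',status.read_time_s())
for n in('side','top'):
    p,d=eyes.snapshot(n); np.savez(f'{n}4.npz',p=p,d=d);cv2.imwrite(f'pics/{n}4.png',cv2.resize(p[:,:,::-1],None,fx=1.5,fy=1.5))
```

```text
w 10.990958620596757 [549.75  45.76 106.51] [ 1.13 -1.05  3.07] [-0.16 -0.04 -0.01]
force [-0.19  0.72 -4.19] 10.58246435844592
True [ 420.68 -268.94  106.47] [0.3  0.12 5.02]
t 15.8833
```

View pics/side4.png

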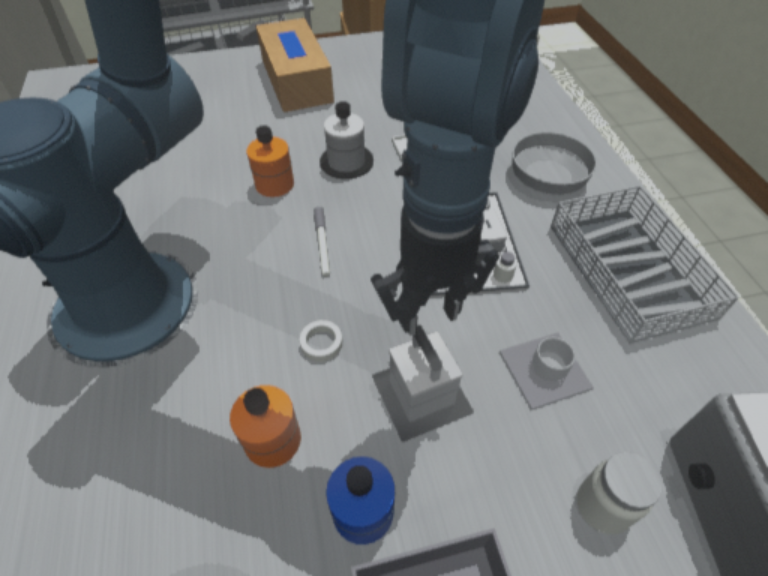

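View pics/top4.png

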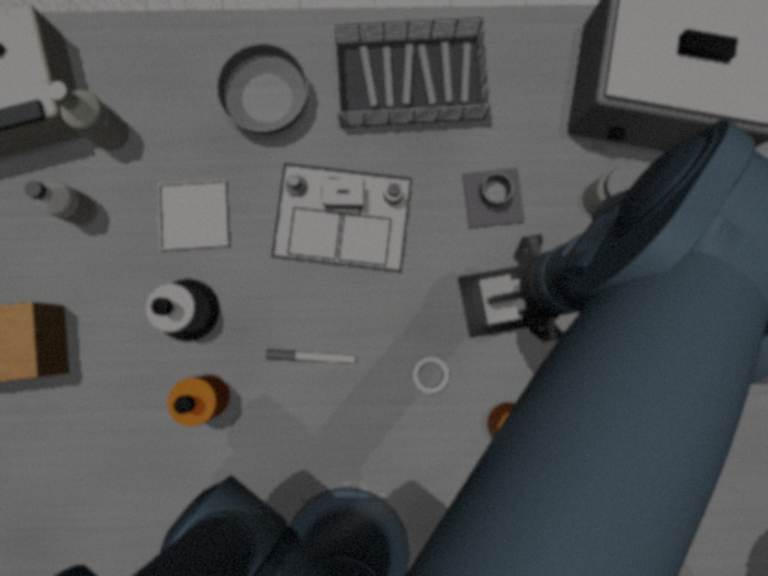

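Both cans are parked: round at top (180,308), square at (500,300). The carrier is now clear, with the box at (343,190). Next I'll measure the box, seat, pot and tray.

Run:
```python
from h import *
np.set_printoptions(precision=1,suppress=True)
D=np.load('top4.npz');S=np.load('side4.npz')
g=D['p'].astype(float).mean(2)
# knob: dark & high
W=cloud('top',cv2.medianBlur(D['d'],3))
m=(g<45)&(W[...,2]>105)&(np.hypot(W[...,0]-417,W[...,1]-268)<45)
v,u=np.nonzero(m);print('knob',len(u),ray('top',[u.mean(),v.mean()],122))
g2=S['p'].astype(float).mean(2);W2=cloud('side',cv2.medianBlur(S['d'],3))
m=(g2<70)&(W2[...,2]>105)&(np.hypot(W2[...,0]-417,W2[...,1]-268)<45)
v,u=np.nonzero(m);print('knob side',len(u),ray('side',[u.mean(),v.mean()],122))
def crop(p,x0,y0,x1,y1,f,n,lo,hi):
    c=p[y0:y1,x0:x1].astype(float).mean(2); c=(255*np.clip((c-lo)/(hi-lo),0,1)).astype(np.uint8)
    cv2.imwrite(f'pics/{n}.png',cv2.resize(c,None,fx=f,fy=f,interpolation=cv2.INTER_CUBIC))
crop(D['p'],178,105,278,185,8,'c4top',20,150)
crop(D['p'],300,105,355,155,10,'c4pot',20,110)
crop(S['p'],330,215,400,275,10,'c4pots',60,190)
crop(D['p'],100,115,160,170,10,'c4tray',60,140)
```

```text
knob 104 [[416.7 268.1 122. ]]
knob side 79 [[416.4 268.2 122. ]]
```

View pics/c4top.png

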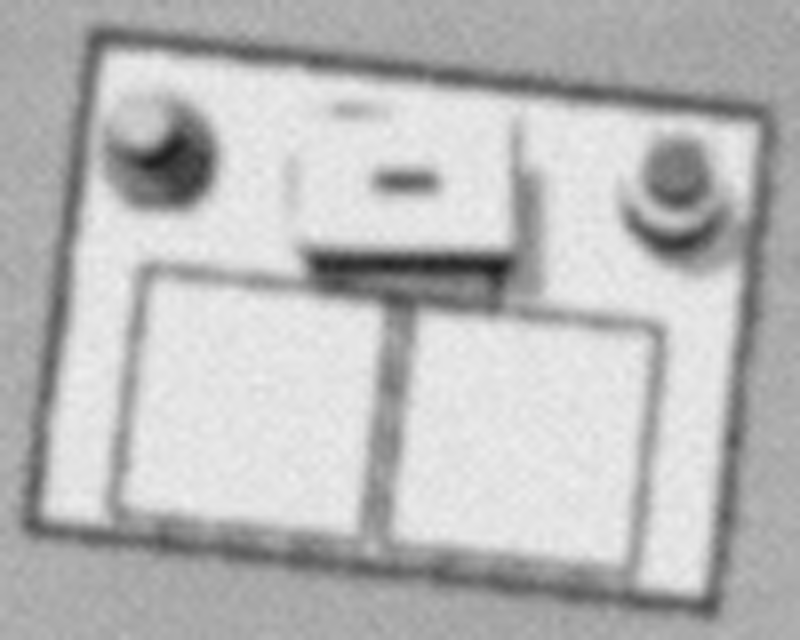

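View pics/c4pot.png

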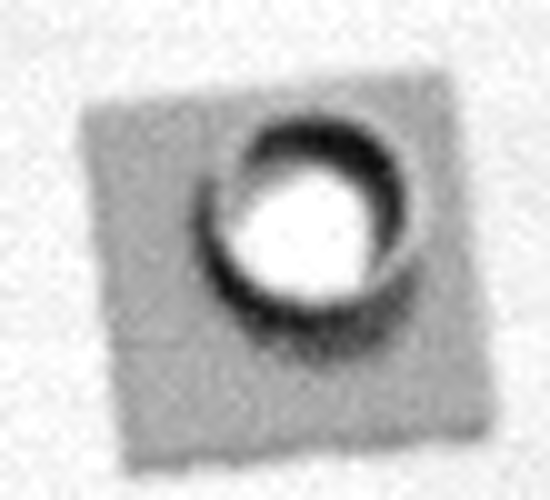

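View pics/c4pots.png

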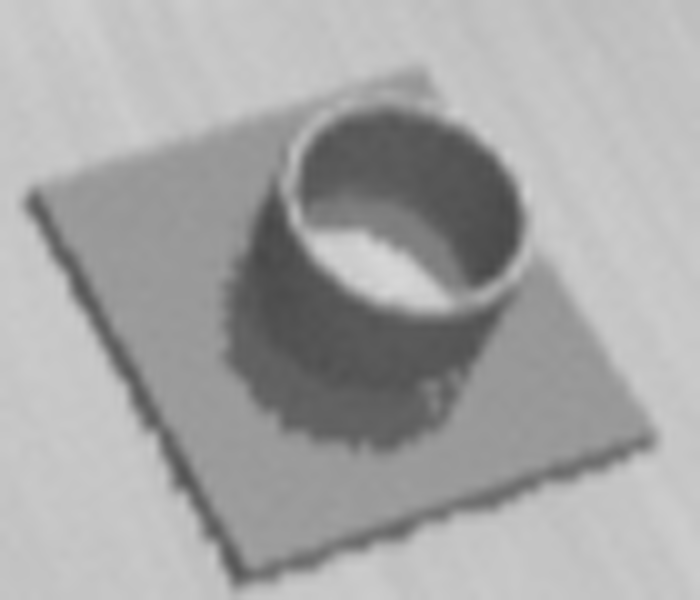

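View pics/c4tray.png

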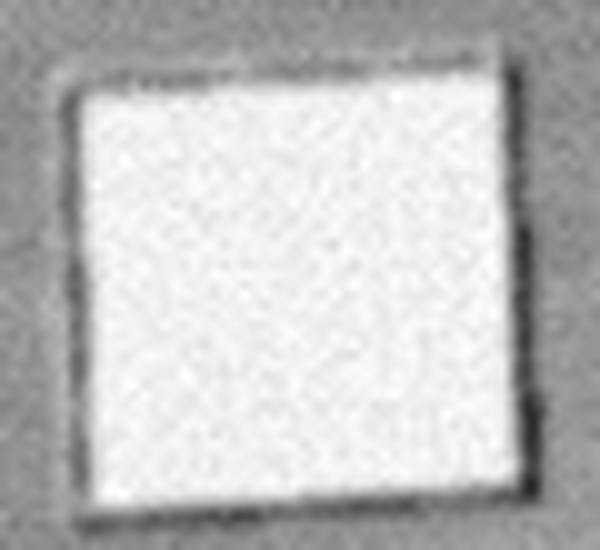

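Run:
```python
from h import *
np.set_printoptions(precision=1,suppress=True)
r.movej([-1.335, 0.377, 0.081, 1.274, 0, 0.8])
for n in('side','top'):
    p,d=eyes.snapshot(n); np.savez(f'{n}5.npz',p=p,d=d)
S=np.load('side5.npz');D=np.load('top5.npz');print(status.read_time_s())
def crop(p,x0,y0,x1,y1,f,n,lo,hi):
    c=p[y0:y1,x0:x1].astype(float).mean(2); c=(255*np.clip((c-lo)/(hi-lo),0,1)).astype(np.uint8)
    cv2.imwrite(f'pics/{n}.png',cv2.resize(c,None,fx=f,fy=f,interpolation=cv2.INTER_CUBIC))
crop(S['p'],265,120,355,200,8,'c5s',60,190)
crop(D['p'],205,105,250,150,13,'c5t',60,160)
crop(S['p'],255,80,315,120,12,'c5tr',60,190)
```

```text
17.425
```

View pics/c5s.png

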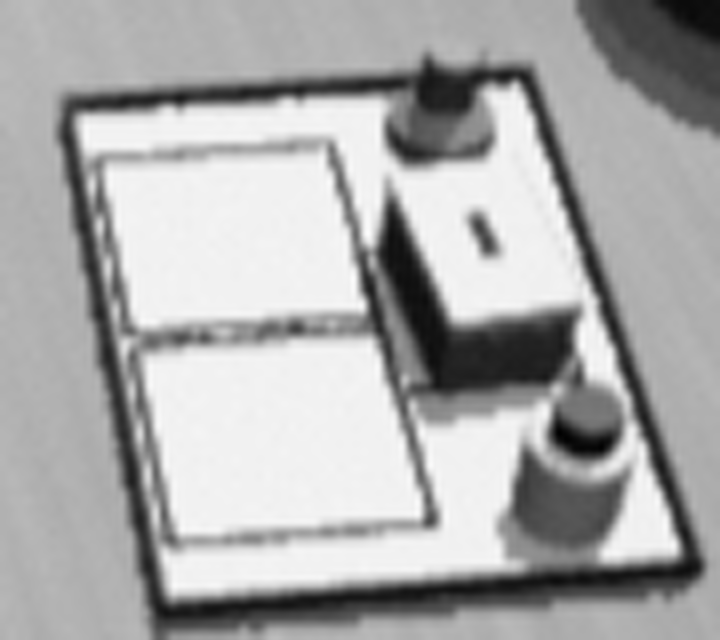

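View pics/c5t.png

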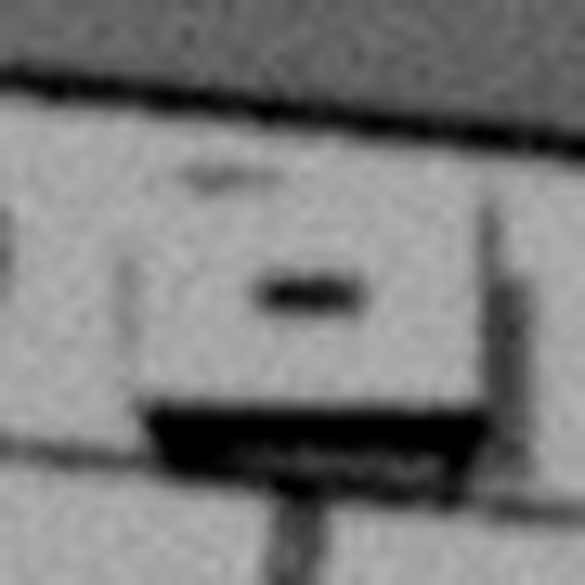

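View pics/c5tr.png

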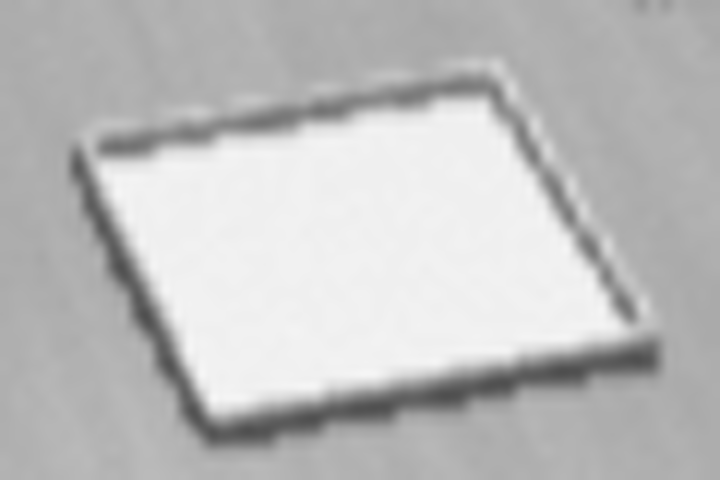

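Run:
```python
from h import *
np.set_printoptions(precision=1,suppress=True)
def T(n,pts,f,x0,y0,z): return ray(n,(np.array(pts)+.5)/f+[x0,y0]-.5,z)[:,:2]
A=T('top',[[140,407],[491,412],[308,295]],13,205,105,44);print('box top FL FR slot',A.tolist(),np.linalg.norm(A[1]-A[0]),'yaw',np.arctan2(-(A[0]-A[1])[0],(A[0]-A[1])[1]))
B=T('side',[[388,180],[452,318],[578,307],[485,233]],8,265,120,44);print('box side FL FR BR slot',B.tolist(),np.linalg.norm(B[1]-B[0]),np.linalg.norm(B[1]-B[2]),'yaw',np.arctan2(-(B[0]-B[1])[0],(B[0]-B[1])[1]), 'ctr',(B[0]+B[2])/2)
C=T('side',[[68,102],[525,70],[697,570],[160,608]],8,265,120,12);print('carrier side',C.mean(0),[np.linalg.norm(C[i]-C[i-1]) for i in range(4)])
C=T('top',[[95,35],[767,110],[715,610],[30,528]],8,178,105,12);print('carrier top',C.mean(0),[np.linalg.norm(C[i]-C[i-1]) for i in range(4)])
# front seats outline outer: y extents +-87, x -114..-30 -> centre (-72,0)
C=T('side',[[95,160],[328,143],[433,523],[172,545]],8,265,120,6);print('seats side',C.mean(0),[np.linalg.norm(C[i]-C[i-1]) for i in range(4)],C.tolist())
C=T('top',[[145,268],[660,325],[633,570],[115,512]],8,178,105,6);print('seats top',C.mean(0),[np.linalg.norm(C[i]-C[i-1]) for i in range(4)],C.tolist())
C=T('top',[[78,90],[502,73],[522,488],[90,508]],10,100,115,3);print('tray floor top',C.mean(0),[np.linalg.norm(C[i]-C[i-1]) for i in range(4)],C.tolist())
C=T('side',[[78,140],[492,65],[658,338],[207,428]],12,255,80,9);print('tray side',C.mean(0),[np.linalg.norm(C[i]-C[i-1]) for i in range(4)],C.tolist())
print('pot side',T('side',[[285,204],[527,204],[406,90],[406,318],[406,204]],10,330,215,46).tolist())
W=cloud('top',np.load('top5.npz')['d']);m=(W[...,2]>34)&(np.hypot(W[...,0]-605,W[...,1]+270)<40)
v,u=np.nonzero(m);print(len(u));P=ray('top',np.c_[u,v],46)[:,:2].astype(np.float32);print('pot top',cv2.minEnclosingCircle(P),P.min(0),P.max(0))
```

```text
box top FL FR slot [[591.9760371248626, 26.854664919091803], [589.7047016292295, -42.54576887991776], [613.9902997872655, -6.693559826049743]] 69.43759195439047 yaw -0.03271629490416234
box side FL FR BR slot [[591.8911214359152, 25.446174487425765], [590.5994011072823, -38.388515570427444], [631.0465702072067, -43.29801094603829], [614.1812768874925, -5.250408511015735]] 63.84775795742233 40.74403800608162 yaw -0.020232636256126185 ctr [611.5  -8.9]
carrier side [575.8  -3.6] [np.float64(226.79752780681022), np.float64(165.05355420723876), np.float64(229.45509507923725), np.float64(166.4903262894922)]
carrier top [576.4  -3. ] [np.float64(167.7472964617032), np.float64(226.45211055124102), np.float64(169.73399479444487), np.float64(227.54871246131282)]
seats side [542.6   4. ] [np.float64(174.0981486853157), np.float64(82.91874905794687), np.float64(174.02342062680535), np.float64(82.93514558096568)] [[513.4323281486751, 95.71493614755775], [595.6180933747835, 84.71407529334476], [571.8673498133572, -87.68097424965515], [489.65546049138425, -76.75194745640249]]
seats top [544.1   2.
[... 551 characters left out ...]
 200.85704170306587], [527.7614269911076, 315.2953871229089]]
tray side [585.7 260.8] [np.float64(121.54761486054224), np.float64(117.28663468264672), np.float64(120.86495258020378), np.float64(120.61636417637986)] [[525.2114707254857, 318.16635273031636], [642.3276560990656, 324.48725446360504], [647.8462716619927, 203.74835582491642], [527.4395996360789, 196.63916186405595]]
pot side [[589.0287465907371, -266.7999851754442], [639.0246100598656, -279.0764142086657], [626.4964407361383, -246.4230035390226], [602.1174811870007, -298.22826813705393], [614.0195223707517, -272.93644255532206]]
134
pot top ((614.713623046875, -270.9425964355469), 29.06114959716797) [ 588.1 -298.5] [ 641.2 -243.6]
```

Run:
```python
from h import *
np.set_printoptions(precision=2,suppress=True)
o=ori(-.028); x,y=613.5,-7.3
fingers.grip(66,60)
r.move_to([x,y,150],o)
r.move_straight([x,y,45],speed=150)
print(r.move_straight([x,y,17],speed=60,stop_force=8),status.read_ee_pos())
fingers.grip(35,60); r.pause(.1)
print('w',status.read_grip_width(),status.read_ee_pos(),status.read_wrist_force())
r.move_straight([x,y,35],speed=60); print(status.read_wrist_force(),status.read_grip_width())
r.move_straight([x,y,120],speed=200)
X,Y=585.9,260.7; R=ori(.048)
r.move_to([X,Y,120],R)
r.move_straight([X,Y,32],speed=200)
print(r.move_straight([X,Y,11],speed=25,stop_force=5),status.read_ee_pos(),status.read_wrist_force())
fingers.grip(66); r.move_straight([X,Y,120],speed=200)
r.move_to([420,-300,200],ori(0))
for n in('side','top'):
    p,d=eyes.snapshot(n); np.savez(f'{n}6.npz',p=p,d=d);cv2.imwrite(f'pics/{n}6.png',cv2.resize(p[:,:,::-1],None,fx=1.5,fy=1.5))
print(status.read_time_s())
S=np.load('side6.npz');D=np.load('top6.npz')
def crop(p,x0,y0,x1,y1,f,n,lo,hi):
    c=p[y0:y1,x0:x1].astype(float).mean(2); c=(255*np.clip((c-lo)/(hi-lo),0,1)).astype(np.uint8)
    cv2.imwrite(f'pics/{n}.png',cv2.resize(c,None,fx=f,fy=f,interpolation=cv2.INTER_CUBIC))
crop(S['p'],265,120,355,200,8,'c6s',60,190)
crop(D['p'],178,105,278,185,8,'c6t',20,150)
crop(D['p'],100,115,160,170,10,'c6tray',60,140)
```

```text
False [613.16  -7.26  16.6 ]
w 43.79746936094738 [614.23  -7.37  17.7 ] [ 0.08 -0.95  4.27]
[ 0.03 -0.02 -2.18] 43.799589012054426
True [585.61 260.68  14.7 ] [-0.37 -0.21  3.9 ]
28.6667
```

View pics/side6.png

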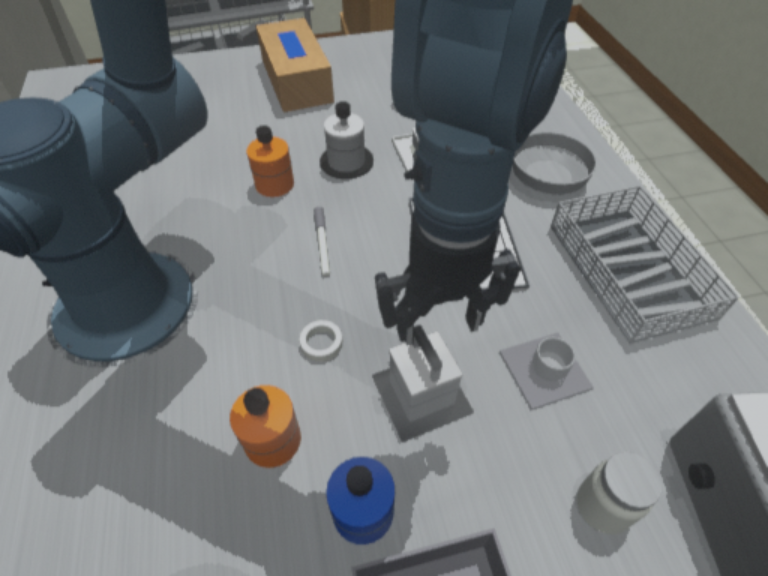

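View pics/c6t.png

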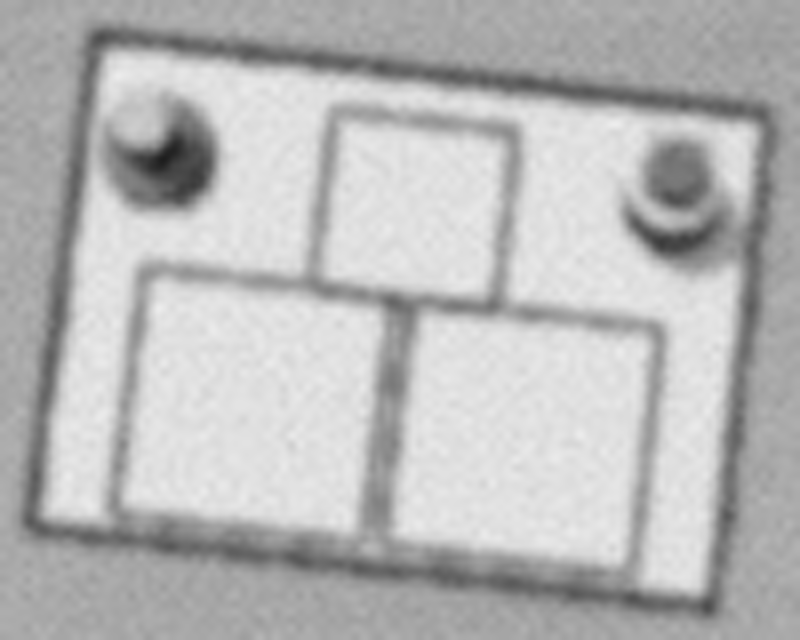

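View pics/c6s.png

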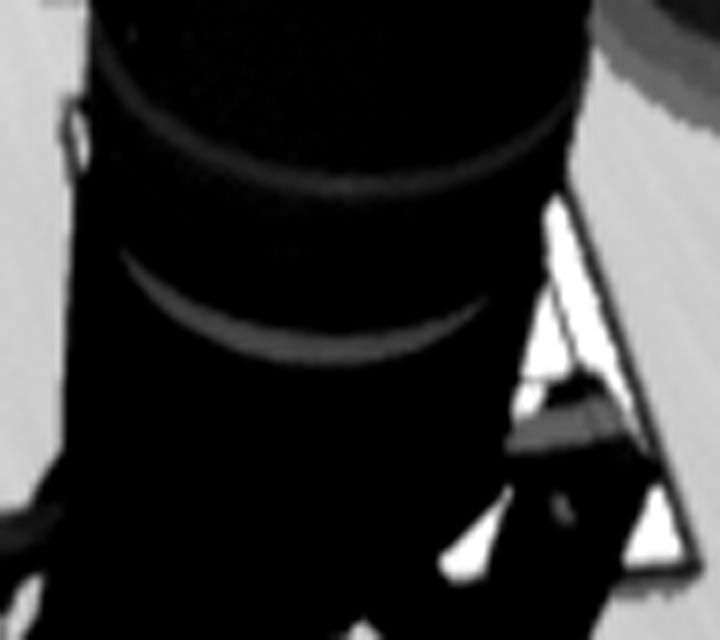

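View pics/c6tray.png

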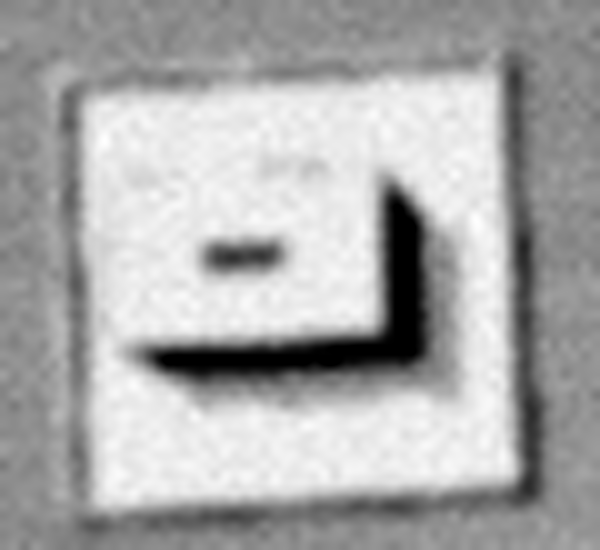

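The box lies in the tray (slot at tray crop (243,255)). The back seat outline is now visible in the top crop, with corners (335,110), (515,128), (498,303) and (318,287).

Run:
```python
from h import *
np.set_printoptions(precision=1,suppress=True)
def T(n,pts,f,x0,y0,z): return ray(n,(np.array(pts)+.5)/f+[x0,y0]-.5,z)[:,:2]
C=T('top',[[335,110],[517,128],[500,303],[316,287]],8,178,105,6);print('seat',C.mean(0),[np.linalg.norm(C[i]-C[i-1]) for i in range(4)],C.tolist())
B=T('top',[[243,255],[383,335],[130,350]],10,100,115,41);print('box slot, FR, FL',B.tolist())
```

```text
seat [615.9  -8.2] [np.float64(60.88882717368485), np.float64(61.55012962021549), np.float64(60.16453633284288), np.float64(61.816365765138286)] [[649.5879763294615, 18.848739035624945], [642.3192585423087, -42.2706866651787], [582.5390185553267, -35.48140546281202], [589.1186438939135, 25.983801010551332]]
box slot, FR, FL [[586.0191726452451, 261.9142707097166], [564.4790691210673, 225.9667960467442], [561.7810839872174, 290.48515858165615]]
```

Run:
```python
from h import *
r.movej([-1.335, 0.377, 0.081, 1.274, 0, 0.8])
S,d=eyes.snapshot('side'); np.savez('side7.npz',p=S,d=d)
def crop(p,x0,y0,x1,y1,f,n,lo,hi):
    c=p[y0:y1,x0:x1].astype(float).mean(2); c=(255*np.clip((c-lo)/(hi-lo),0,1)).astype(np.uint8)
    cv2.imwrite(f'pics/{n}.png',cv2.resize(c,None,fx=f,fy=f,interpolation=cv2.INTER_CUBIC))
crop(S,265,120,355,200,8,'c7s',60,190)
crop(S,255,80,315,120,12,'c7tr',60,190)
```

```text
(no output)
```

View pics/c7s.png

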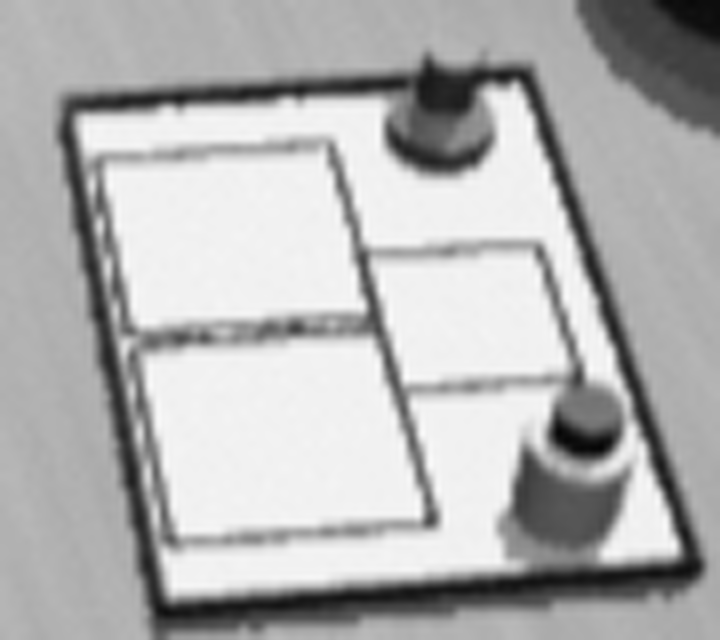

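View pics/c7tr.png

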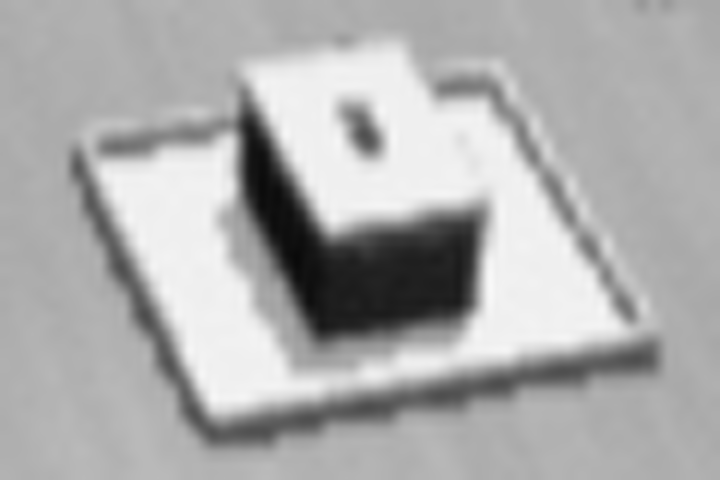

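Run:
```python
from h import *
np.set_printoptions(precision=2,suppress=True)
def T(n,pts,f,x0,y0,z): return ray(n,(np.array(pts)+.5)/f+[x0,y0]-.5,z)[:,:2]
C=T('side',[[366,253],[539,244],[581,380],[404,389]],8,265,120,6);print('seat side',C.mean(0),[np.linalg.norm(C[i]-C[i-1]) for i in range(4)],C.tolist())
o=ori(-.138-.0); x,y=614.4,-272
fingers.grip(80,40)
r.move_to([x,y,150],o)
r.move_straight([x,y,60],speed=150)
print(r.move_straight([x,y,16],speed=60,stop_force=8),status.read_ee_pos())
fingers.grip(40,40); r.pause(.1)
print('w',status.read_grip_width(),status.read_ee_pos(),status.read_wrist_force())
r.move_straight([x,y,35],speed=60); print(status.read_wrist_force(),status.read_grip_width())
for n in('side','top'):
    p,d=eyes.snapshot(n); cv2.imwrite(f'pics/{n}8.png',cv2.resize(p[90:290,250:450,::-1],None,fx=3,fy=3))
```

```text
seat side [615.6   -5.94] [np.float64(62.56148858315168), np.float64(59.73693429019997), np.float64(62.84034753015888), np.float64(58.61961825707692)] [[590.6838734436424, 30.00577760342742], [649.6012341961668, 20.14444299047784], [639.9422091436587, -41.949135685148235], [582.1774242872564, -31.974704618717624]]
False [ 614.66 -272.15   16.26]
w 52.16232370988218 [ 615.05 -272.35   16.92] [0.34 0.39 5.78]
[ 0.1   0.15 -1.46] 51.990487285587484
```

View pics/side8.png

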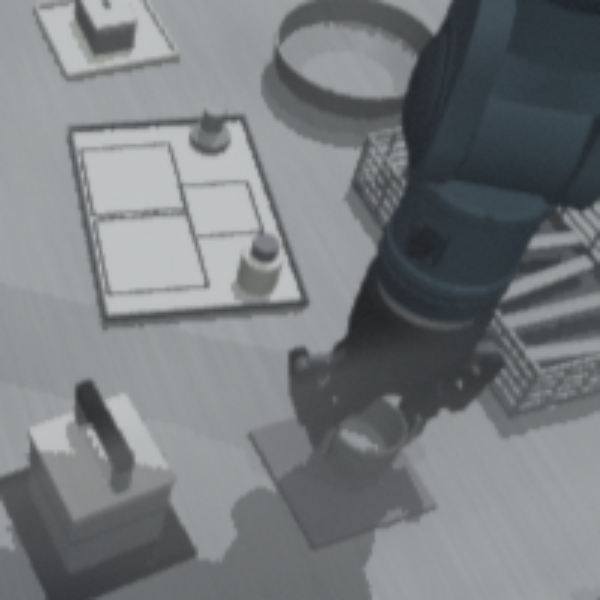

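The pot is held at side (370,440), lifted clear of its plate and upright. Seat centre from the two views: (615.9,-8.2) and (615.6,-5.9). I'll place it at (615.4,-7.2).

Run:
```python
from h import *
np.set_printoptions(precision=2,suppress=True)
x,y=614.4,-272; X,Y=615.4,-7.2; R=ori(-.135)
r.move_straight([x,y,130],speed=200)
r.move_to([X,Y,130],R)
r.move_straight([X,Y,34],speed=150)
print(r.move_straight([X,Y,13],speed=25,stop_force=5),status.read_ee_pos(),status.read_wrist_force(),status.read_grip_width())
fingers.grip(72); r.move_straight([X,Y,150],speed=150)
r.movej([-1.335, 0.377, 0.081, 1.274, 0, 0.8])
for n in('side','top'):
    p,d=eyes.snapshot(n); np.savez(f'{n}9.npz',p=p,d=d)
print(status.read_time_s())
S=np.load('side9.npz');D=np.load('top9.npz')
def crop(p,x0,y0,x1,y1,f,n,lo,hi):
    c=p[y0:y1,x0:x1].astype(float).mean(2); c=(255*np.clip((c-lo)/(hi-lo),0,1)).astype(np.uint8)
    cv2.imwrite(f'pics/{n}.png',cv2.resize(c,None,fx=f,fy=f,interpolation=cv2.INTER_CUBIC))
crop(S['p'],265,120,355,200,8,'c9s',60,190)
crop(D['p'],178,105,278,185,8,'c9t',20,150)
```

```text
True [615.12  -7.1   16.89] [-0.18 -0.09  4.01] 52.1695621611925
41.7833
```

View pics/c9s.png

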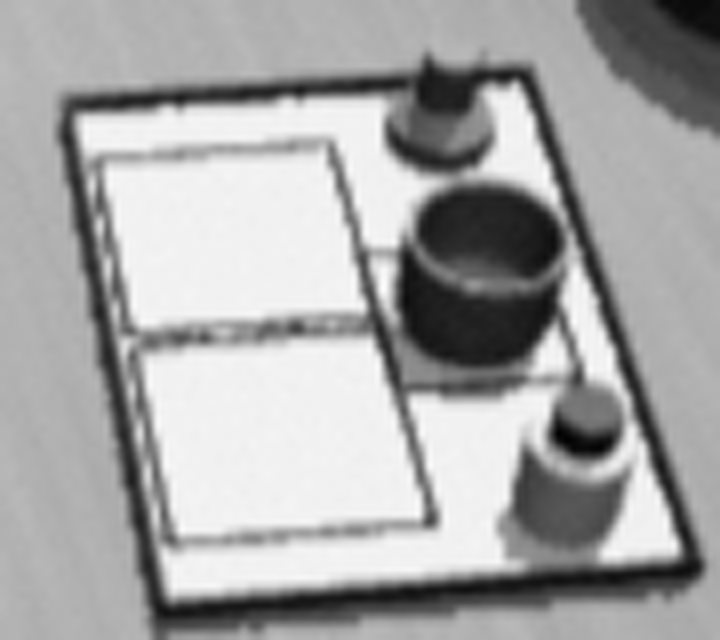

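View pics/c9t.png

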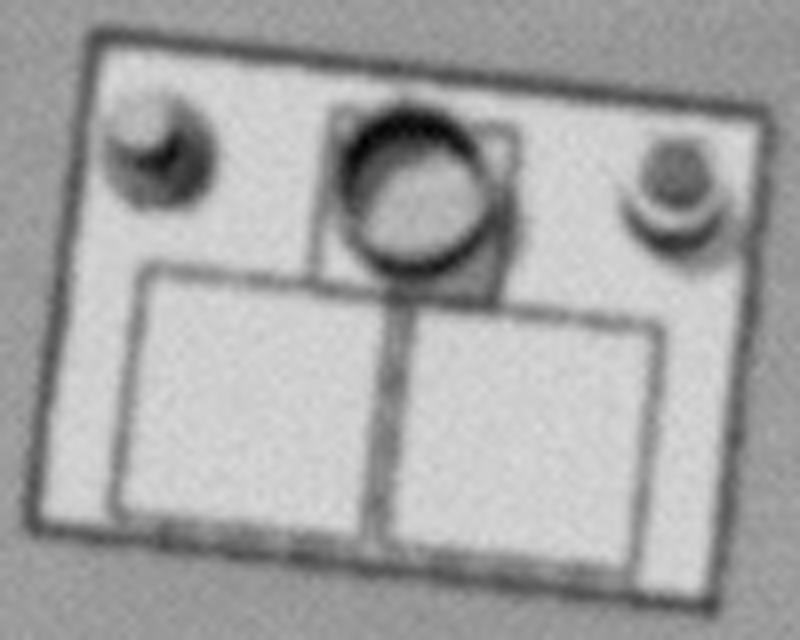

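Run:
```python
from h import *
np.set_printoptions(precision=2,suppress=True)
def T(n,pts,f,x0,y0,z): return ray(n,(np.array(pts)+.5)/f+[x0,y0]-.5,z)[:,:2]
print('pot side',T('side',[[485,235],[405,235],[566,235],[485,178],[485,292]],8,265,120,46).tolist())
for n in('top','side'):
    W=cloud(n,np.load(n+'9.npz')['d']);m=(W[...,2]>34)&(np.hypot(W[...,0]-615,W[...,1]+7)<40)
    v,u=np.nonzero(m);P=ray(n,np.c_[u,v],46)[:,:2].astype(np.float32);print(n,len(u),cv2.minEnclosingCircle(P),P.min(0),P.max(0))
```

```text
pot side [[612.8385863471119, -7.935681859454689], [587.7480142007472, -1.8507780515153627], [638.257488995095, -14.10021157261076], [622.2357896867129, 16.91032587375264], [603.771968712615, -31.907627950206006]]
top 118 ((614.1068725585938, -8.3069429397583), 28.019351959228516) [587.67 -34.61] [640.5  17. ]
side 187 ((612.02490234375, -12.883169174194336), 33.23622131347656) [583.54 -43.81] [640.34  19.45]
```

The pot stands at about (613.8,-8.1) and the seat centre is about (615.5,-7.1), so it is within 2 mm. Now I'll return the square can.

Run:
```python
from h import *
np.set_printoptions(precision=2,suppress=True)
X,Y=420.2,-268.7; R=ori(.157); x,y=549.1,45.9;o=ori(-.130)
fingers.grip(45,70)
r.move_to([X,Y,190],R); r.move_straight([X,Y,106],speed=120,stop_force=10); r.pause(.15)
print(status.read_ee_pos())
fingers.grip(6,70); r.pause(.1); print('w',status.read_grip_width(),status.read_ee_pos())
r.move_straight([X,Y,120],speed=60); r.move_straight([X,Y,225],speed=200)
r.move_to([x,y,225],o)
r.move_straight([x,y,122],speed=150); r.pause(.2); print('hover',status.read_ee_pos())
print(r.move_straight([x+.3,y,103],speed=25,stop_force=5),status.read_ee_pos(),status.read_wrist_force(),status.read_ft_torque())
```

```text
[ 420.87 -269.32  106.96]
w 11.098729789079346 [ 420.79 -269.    106.48]
hover [550.13  45.83 123.22]
True [549.21  45.96 106.47] [-0.01 -0.78  4.84] [-0.01  0.11  0.06]
```

Run:
```python
from h import *
np.set_printoptions(precision=2,suppress=True)
fingers.grip(45); r.move_straight([549.1,45.9,200],speed=150)
X,Y=417,268.5; R=ori(-.138+.64); x,y=537,-43;o=ori(-.138)
fingers.grip(55,60)
r.move_to([X,Y,200],R); r.move_straight([X,Y,104],speed=120,stop_force=10); r.pause(.15)
print(status.read_ee_pos())
fingers.grip(20,60); r.pause(.1); print('w',status.read_grip_width(),status.read_ee_pos())
r.move_straight([X,Y,114],speed=60); r.move_straight([X,Y,262],speed=200)
r.move_to([x,y,262],o)
r.move_straight([x,y,120],speed=150); r.pause(.2); print('hover',status.read_ee_pos())
print(r.move_straight([x+.2,y,101],speed=25,stop_force=5),status.read_ee_pos(),status.read_wrist_force(),status.read_ft_torque())
fingers.grip(55); r.move_straight([x,y,200],speed=150)
r.movej([-1.335, 0.377, 0.081, 1.274, 0, 1.46])
for n in('side','top'):
    p,d=eyes.snapshot(n); np.savez(f'{n}A.npz',p=p,d=d);cv2.imwrite(f'pics/{n}A.png',cv2.resize(p[:,:,::-1],None,fx=1.5,fy=1.5))
print(status.read_time_s())
def blob(n,suf,z,c,th):
    D=np.load(n+suf+'.npz');g=D['p'].astype(float).mean(2);W=cloud(n,cv2.medianBlur(D['d'],3))
    m=(g<th)&(W[...,2]>105)&(np.hypot(W[...,0]-c[0],W[...,1]-c[1])<42)
    v,u=np.nonzero(m);P=ray(n,np.c_[u,v],z)[:,:2];q=P-P.mean(0);e,V=np.linalg.eigh(q.T@q);d=V[:,1]*np.sign(V[1,1])
    return len(u),P.mean(0),-np.arctan2(d[0],d[1])
for suf in('0','A'):
    for n,th in(('top',45),('side',70)): print(suf,n,'knob',blob(n,suf,122,(537,-43),th)[:2],'bar',blob(n,suf,125,(549,46),th))
```

```text
[417.79 268.82 104.89]
w 26.372741922120674 [417.19 268.63 104.58]
hover [537.8  -43.15 120.94]
True [536.75 -42.93 104.62] [ 0.12 -0.02  4.72] [-0.06  0.02 -0.  ]
60.85
0 top knob (86, array([537.17, -43.45])) bar (120, array([549.14,  45.92]), np.float64(-0.128717010417035))
0 side knob (120, array([536.88, -42.08])) bar (94, array([549.13,  45.94]), np.float64(-0.1401531985730204))
A top knob (89, array([535.5 , -43.64])) bar (118, array([548.3 ,  45.99]), np.float64(-0.13871834237077324))
A side knob (124, array([535.47, -42.58])) bar (96, array([548.4 ,  47.34]), np.float64(-0.146057389436851))
```

View pics/sideA.png

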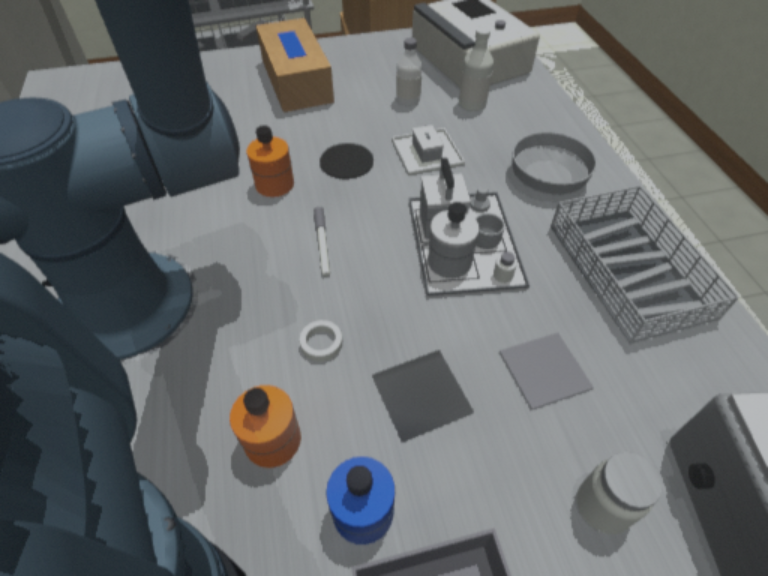

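View pics/topA.png

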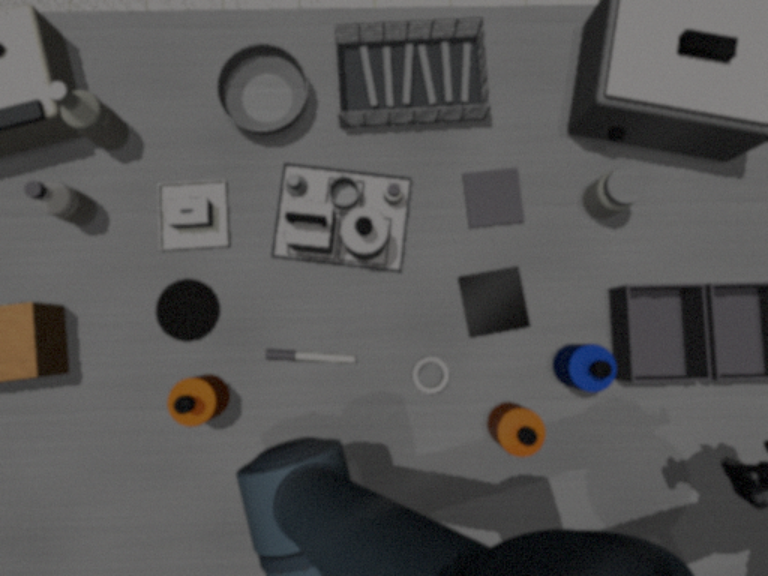

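Both cans are back: the knob differs from the start by about 1.5 mm, the bar by about 0.8 mm and 0.008 rad. Last check is whether the bystanders and the pot moved, by comparing pictures.

Run:
```python
from h import *
a=[]
for n,(x0,y0,x1,y1) in(('top',(178,100,278,190)),('side',(265,90,355,205))):
    for s in('0','A'):
        p=np.load(n+s+'.npz')['p'][y0:y1,x0:x1].astype(float).mean(2);a.append(cv2.resize(np.clip(p*(1.6 if n=='top' else 1.2),0,255).astype(np.uint8),(390,290),interpolation=cv2.INTER_CUBIC))
cv2.imwrite('pics/cmp.png',np.vstack([np.hstack(a[:2]),np.hstack(a[2:])]))
for n,b in(('top',{'L':(188,112,207,133),'R':(254,118,272,140)}),('side',{'bottle':(325,163,347,192),'collar':(315,124,330,141)})):
    A=np.load(n+'0.npz')['p'].astype(np.float32).mean(2);B=np.load(n+'A.npz')['p'].astype(np.float32).mean(2)
    for k,(x0,y0,x1,y1) in b.items(): print(n,k,cv2.phaseCorrelate(A[y0:y1,x0:x1].copy(),B[y0:y1,x0:x1].copy(),cv2.createHanningWindow((x1-x0,y1-y0),cv2.CV_32F)))
```

```text
top L ((0.2590338441373454, 0.14934724750673567), 1.0306624899307886)
top R ((-0.5832718616197354, -0.2995006488846528), 0.7990161964186916)
side bottle ((-0.12641082057326258, -0.2137505005824405), 1.0185223562849892)
side collar ((0.5100681785775683, 0.02214027330205326), 0.995798792662444)
```

View pics/cmp.png

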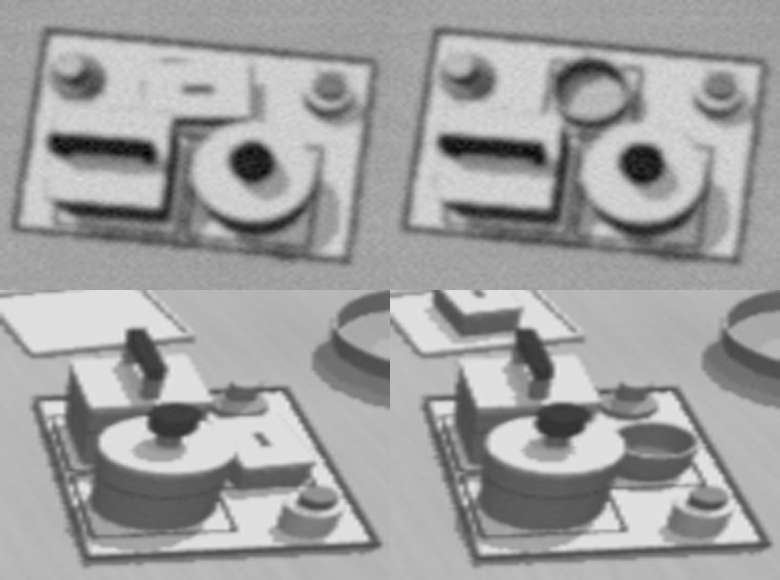

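Before (left) and after (right) match: the cans are back in their seats with the bar lying the same way, the pot is in the back seat, and the bottle and collar have not moved. The arm is clear, so I'll hand in.

Run:
```python
from station import r,status
r.sign_off(); print(status.read_time_s())
```

```text
the job is handed in; nothing more can be done
the job is handed in; nothing more can be done
```

I did the job in the order asked and handed it in shortly after 61 s on the robot's clock. Both canisters were parked on their pads, the box went into the tray, the pot went into the back seat, and each canister went back to its own seat. Every item was carried with the tool pointing straight down.

Last checks, from both cameras:
- **Round canister:** its knob is about 1.5 mm from where it started. I left it there rather than grip it again.
- **Square canister:** it is about 1 mm from its start, and the handle's direction differs by less than 0.01 rad. The side view alone put the sideways shift at 1.4 mm, where the top view showed almost none.
- **Pot:** it stands within about 2 mm of the back seat's centre. The two views put the seat's centre about 2 mm apart, so I aimed between them.
- **Box:** its lid mark is about 1 mm from the tray's centre.
- **Bottle and collar:** they look unmoved. The picture comparison gave shifts of up to about 0.6 pixel, which I put down to changed shadows and surroundings.

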